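# Hang the rinse holder on its cleat and nest the paint pail in it

## Task

Hang the blue holder on the rack by hooking the slanted strip on its back over the rack's slanted cleat, and let go. Then put the kraft-brown pail into the hanging holder and press it down lightly until the lower edge of its orange band is level with the holder's rim, and no deeper, or it will wedge. Do not knock over or push about the brown cup, the orange jar or the red bottle.

Things in the scene. Friction and masses are not known exactly. Their poses are not given: they have to be found in the camera images.
- rack: Fixed upright rack, 300 mm wide (y), front to -x. Origin on the table under mid-width of the front face of its clear back board (12 mm thick, z 90 to 150 mm). An aluminium cleat, 4 mm sheet, 260 mm wide, rises from the board at z 100 mm leaning forward 30 degrees from vertical, leaving a V gap open upwards. A lower rest (z 32 to 60 mm) has its front face at x -28.5 mm.
- cleat_top (a point): Middle of the top edge of the rack's cleat: 24 mm in front of the board, z 142 mm. The holder's strip goes down between this edge and the board. Axes as the rack.
- rack_home (a point): Where the holder's origin lies when it hangs fully home at mid-width, axes parallel to the rack's: 110.5 mm in front of the board, 25 mm above the table. Axes as the rack. Up to about 80 mm to either side (y) is as good.
- holder: Loose blue holder, about 0.4 kg, standing on the table. Origin under the axis of its round open cup (118 mm outside, 112 mm inside, rim at z 85 mm). Behind the cup (+x) is an upright plate 8 mm thick, x 74 to 82 mm, 90 mm wide, its upper part (z 130 to 190 mm) 60 mm wide. An aluminium strip slants down and away from the plate's back. Hung, the plate's back meets the rack's lower rest.
- holder_strip (a point): Middle of the lower edge of the holder's slanted rear strip (holder x 107, z 90 mm): 80 mm wide, 4 mm sheet, 30 degrees from vertical. It passes over the cleat when about 30 mm above hung height and goes in straight down if 0 to 12 mm in front of its hung place, then slides back home.
- holder_tab (a point): Middle of the bare upper part of the holder's plate (holder x 78, y 0, z 172 mm), the place to grip it: 8 mm thick along the holder's x. The plate's top is 18 mm above.
- holder_rim (a point): Centre of the holder's cup mouth at rim height (holder z 85 mm).
- liner (a joint): How far the white snug ring in the holder's cup is pushed down, m: starts at 0 to 0.005, stop at 0.024. It stays where left; sliding it takes about 6 N, more than the pail's weight (1.6 to 3.1 N). Top inner edge 94 mm across, 5 mm below the rim at 0, tapered like the pail. The band is level with the rim at about 0.012; past 0.020 the pail is wedged.
- pail: Loose kraft-brown tapered pail, about 0.24 kg, standing on the table. Origin under its middle. Foot 76 mm across, top rim 108 mm at z 90 mm. Orange band at z 67 to 77 mm. Rigid black loop handle: level bar along the pail's x, 106 mm long, 12 mm wide (y), z 126 to 140 mm, on uprights at x +-50 mm. Nested right, its origin is 18 mm above the holder's, give or take 5.
- pail_grip (a point): Middle of the pail's handle bar (pail z 131 mm): grip it across its 12 mm width.
- pail_band (a point): Pail axis at the height of the lower edge of the orange band (pail z 67 mm).
- kraft_cup: Bystander: brown open cup, 82 mm across, 100 mm tall, origin under its middle.
- paint_jar: Bystander: orange jar, 68 mm across, 75 mm tall, yellow lid, origin under its middle.
- red_bottle: Bystander: red bottle, 60 mm across, 160 mm tall, white cap, origin under its middle.
Things that resemble listed ones, but are neither listed nor needed, are in the scene too. Leave any purple look-alike of the pail alone.

How it is judged (in metres and radians):
On the way:
1. the empty holder hangs fully home on the rack's cleat and the gripper has let go of it (x of holder in the frame of rack_home between -0.008 and 0.008 m and y of holder in the frame of rack_home between -0.085 and 0.085 m and z of holder in the frame of rack_home between -0.007 and 0.007 m and angle between holder's own z axis and vertical below 0.08 rad and angle between the x axis of holder and the x axis of rack, either way round below 0.1 rad and contact force between the fingers and holder below 0.1 N and horizontal distance between pail and holder above 0.1 m), for 0.3 s.
At the end, for the whole second after the job is handed in: Holder hung home: within 8 mm front to back and 7 mm in height, 85 mm sideways, upright within 0.08 rad, within 0.10 rad of the rack's yaw. Pail in it, centred within 6 mm, in line within 0.09 rad, origin 12.5 to 23.5 mm above the holder's (band level with rim). Both at rest (x of holder in the frame of rack_home between -0.008 and 0.008 m and y of holder in the frame of rack_home between -0.085 and 0.085 m and z of holder in the frame of rack_home between -0.007 and 0.007 m and angle between holder's own z axis and vertical below 0.08 rad and angle between the x axis of holder and the x axis of rack, either way round below 0.1 rad and x of pail in the frame of holder between -0.006 and 0.006 m and y of pail in the frame of holder between -0.006 and 0.006 m and z of pail in the frame of holder between 0.0125 and 0.0235 m and angle between the z axis of pail and the z axis of holder, either way round below 0.09 rad and linear speed of each of pail, holder below 0.02 m/s); the robot touches nothing.
It fails at once if the pail is pushed so deep that it wedges (liner past 20 mm) (value of joint liner above 0.02 m).
It fails at once if the pail is pressed or rammed into the holder with more than 30 N (contact force between pail and holder above 30 N).
It fails at once if the brown cup, orange jar or red bottle is pushed more than 40 mm or knocked over (distance of any of kraft_cup, paint_jar, red_bottle from where it was at the start of the episode above 0.04 m or angle between any of kraft_cup, paint_jar, red_bottle's own z axis and vertical above 0.5 rad).
It also fails if it takes over 67 s, if anything falls off the work surface, if the arm or the gripper's body presses on something with over 40 N, if the wrist force passes 120 N, or if a joint passes its speed limit or range.

## Robot

A 6-joint arm with a two-finger parallel gripper is mounted at the origin on the work surface. World frame = base frame: x ahead of the robot, y to its left, z up, the work surface at z = 0. Lengths are in mm, angles in rad, forces in N, time in s.
With the tool pointing down it reaches from about 400 to 825 mm from the base axis. Payload 7 kg.
Tool frame: the origin (TCP) lies on the centre line of the jaws, within the pads' length; the fingertips stand 25 mm ahead of it and the grasp point (between the pads) lies 6 mm ahead of it (robot.nose_length is the distance from the TCP to the fingertips, in mm); x points along the fingers, y is the direction in which the jaws open and shut, and the axes are right-handed (so a half turn about x gives the same grasp; the last joint's range is limited). The gripper opens to 85 mm and grips with 20 to 120 N. Pads are 22 mm wide; open, the fingers measure 114 mm over their backs; the gripper's body (76 mm by 85 mm) begins 54 mm behind the grasp point. The pads swing forward as they close: fully open they stand 13 mm farther back than shut.
Start: joints at [-1.028, 0.359, 0.012, 0, -1.224, -0.288], TCP at [170.109, -653.191, 256.302] pointing down, gripper open.
Joint ranges: [-3.07, 3.07], [-1.43, 2.12], [-1.02, 1.25], [-3.03, 1.67], [-3.05, -0], [-3.03, 3.03]. Speed limits (rad/s): [2.39, 2.39, 3.01, 3.14, 3.14, 3.14].

## Interface

Orientations are given as a rotation vector (axis times angle).
In Python, from cell import robot gives the robot as it stands.
- The arm moves only by the tool send_rows, never from a script. Its argument "series" is a list of rows, each a list of 2 entries, a list of its own where there are three numbers: the shift along the world's x, y, z scaled (see below), then the turn about the world's z scaled (see below). A call has 1 to 8 rows; each row shifts and turns the commanded pose from where the row before left it; what a row does not reach is not made up. The controller multiplies each number of a shift by 0.02 m and each number of a turn by 0.08 rad. A row lasts 1/10 s, in which the tool goes at most 50 mm and 8.59 degrees, less where a joint would pass 70% of its speed; a pose out of reach is approached as far as the arm can. A call with a number of a shift or a turn outside -1 to 1 is refused whole. A call with a gripper value outside its range is refused whole. "jaw" is the opening, from 0 (shut) to 1 (fully open), set as the call begins (left out, the last holds). The fingers move at their own pace and stop on an object; "newtons" is the grip in N (left out, the last holds). Time passes only in rows, so rows that do not move let the fingers close. It gives the time, the measured TCP pose, the force and the opening at its end, in the units of the state.
- robot.read_state(): the state, without advancing time (a new reading comes with each control period).
- robot.capture(name): name is "scene" or "top" or "wrist"; returns a dict with "img" (384x512x3 uint8, blue, green, red), "intrinsics" (3x3 intrinsics, pixels), "eye" and "attitude" of the camera in the world; the wrist camera has in their place "T_tool_cam" (4x4, takes a point from camera to tool coordinates, whose origin is the TCP and whose axes are the tool frame's). Camera axes: x right, y up, looking along -z (the intrinsics and any distortion apply to the point x, -y, -z); pixel columns grow to the right and rows downward; lengths in mm; the calibration is good to about 2 mm. The wrist camera is an equidistant fisheye: a pixel r from the principal point sees the ray r / f radians off the axis. A picture is of the moment at which its call begins: read the wrist's pose just before it. There is no depth.
- robot.finish_job(): hands the job in, once; it reports no verdict.
Trained networks look in a picture, given as the dict that the camera call returned (one of the last four; its "shot" number tells which), for a name from the list of things; names that differ only in an ending like _2 or _b are one class to them, and where a whole thing is asked for, a point or a joint stands for the part that bears it (a point fixed in the world has none). Each returns a list of dicts, best first, with "score" (0 to 1); they miss things now and then, are a little off and sometimes report something else, mostly with a low value. They report only what shows in the picture. A call takes as long as a camera call. They do not tell look-alikes from the thing itself.
- robot.look_for(target, picture): "centre" ([x, y, z] in mm, in the coordinates of the camera as it stood for that picture, good to about 4 mm: the middle of the surface that is visible of it).
- robot.silhouettes(target, picture): "mask" (384x512 bool, what is visible of it).
- robot.landmark_of(target, picture): "centre" ([x, y, z] in mm, in the coordinates of the camera as it stood for that picture, good to about 4 mm: a listed point, or the origin of a listed thing).
The state is a dict: "time_s": time; "qpos": joint angles; "qvel": joint speeds; "joint_efforts": joint torques, N m; "ee_pos": TCP position; "eef_rot": TCP orientation; "ft_force": force on the tool from outside, world axes, zero at the start; "moment": the same for the moment, N m; "grip_width": finger opening in mm.
Only numpy, scipy, OpenCV 4.12 (cv2) and the standard library are available. Lean on these libraries where they do the work, as an engineer would, in place of code of your own. Each camera call takes 0.05 s, during which the arm holds its last target. There are 200 camera calls.

## Working session

There is one attempt and no reset: what is moved stays moved. The work goes in short steps, Python scripts to look and compute and a tool call to move; the robot and the scene stay as the last step left them, time stands still between calls to the robot, and variables do not carry over. Pictures are saved under pics/ and viewed, about 8 in all and at most 12, crops included, and the job is handed in when it is done.

Besides the shell and the picture viewer there is one more tool, called after "Emit:" as name(argument=value, ...) on one line, values as JSON. send_rows: Moves the arm, as the interface text tells. Its arguments: {"type":"object","properties":{"series":{"type":"array","items":{"type":"array"}},"jaw":{"type":"number"},"newtons":{"type":"number"}},"required":["series"]}

```bash
mkdir -p pics; ls
cat > h.py <<'E'
import numpy as np, cv2
from scipy.spatial.transform import Rotation as R
from cell import robot
def att(a):
    a=np.array(a,float)
    return a if a.shape==(3,3) else R.from_rotvec(a).as_matrix()
def cap(n):
    s=robot.read_state(); c=robot.capture(n)
    if 'eye' in c: M=att(c['attitude']); t=np.array(c['eye'],float)
    else:
        T=np.array(c['T_tool_cam'],float); A=R.from_rotvec(s['eef_rot']).as_matrix()
        M=A@T[:3,:3]; t=np.array(s['ee_pos'])+A@T[:3,3]
    c['M']=M;c['t']=t
    return c
def lm(n,c,f='landmark_of'):
    return [(np.round(c['M']@np.array(d['centre'])+c['t'],1).tolist(),round(d['score'],2)) for d in getattr(robot,f)(n,c)]
E
python3 - <<'E'
from h import *
cs={}
for n in ('scene','top'):
    c=cap(n); print(n,c['attitude'],c['eye'],c['intrinsics'])
    cs[n]=c
for k in ['rack','cleat_top','rack_home','holder','holder_tab','holder_rim','holder_strip','pail','pail_grip','pail_band','kraft_cup','paint_jar','red_bottle']:
    for n in cs:
        try: print(k,n,lm(k,cs[n]))
        except Exception as e: print(k,n,e)
cv2.imwrite('pics/a.png',np.hstack([cs['scene']['img'],cs['top']['img']])[:, :])
im=np.vstack([cv2.resize(cs[n]['img'],(400,300)) for n in cs]); 
cv2.imwrite('pics/s.png',cs['scene']['img']);cv2.imwrite('pics/t.png',cs['top']['img'])
print(robot.read_state())
E
```

```text
pics
scene [0.56092809 1.11928666 1.93181381] [1268.49083566  532.52425722  704.19500061] [[388.33284699   0.         259.30162117]
 [  0.         388.33284699 194.66727272]
 [  0.           0.           1.        ]]
top [ 0.05962298 -0.05370747 -1.5847288 ] [ 410.69332071  -25.83060052 1321.03143518] [[439.39044116   0.         249.98892163]
 [  0.         439.39044116 201.63091726]
 [  0.           0.           1.        ]]
rack scene []
rack top [([638.8, -6.9, -2.0], 0.68)]
cleat_top scene [([613.1, -16.2, 141.3], 0.64), ([557.4, -434.5, -0.7], 0.4)]
cleat_top top [([615.5, -11.7, 140.6], 0.96), ([440.8, -232.3, -3.1], 0.27)]
rack_home scene []
rack_home top []
holder scene [([456.0, 275.6, 0.8], 0.97), ([436.8, -229.0, 66.7], 0.47)]
holder top [([639.2, -4.2, -1.2], 0.61), ([455.0, 284.0, -3.3], 0.6)]
holder_tab scene [([526.3, 314.6, 170.3], 0.59)]
holder_tab top [([522.4, 318.9, 169.9], 0.65)]
holder_rim scene [([454.1, 280.3, 84.1], 0.71)]
holder_rim top [([453.0, 281.3, 83.9], 0.81)]
holder_strip scene [([549.5, 321.9, 91.5], 0.75)]
holder_strip top [([551.0, 329.0, 91.3], 0
[... 1054 characters left out ...]
7, 398.5, -0.9], 0.81)]
{'time_s': 1.4, 'qpos': array([-1.02792738e+00,  3.58618533e-01,  1.19376412e-02,  2.04484690e-05,
       -1.22411330e+00, -2.88113501e-01]), 'qvel': array([-5.54082980e-04,  8.85255340e-04, -3.17403319e-04,  2.41717232e-03,
        3.79959339e-05,  1.18115761e-03]), 'joint_efforts': array([ 5.08748180e-04, -5.82972658e+01,  2.93654984e+01,  6.94169283e+00,
       -7.08812913e-04, -6.26520404e-06]), 'ee_pos': array([ 170.09418793, -653.21331616,  256.31035093]), 'eef_rot': array([-0.2000003 ,  1.56154495,  0.199985  ]), 'ft_force': array([-0.46247981, -0.03134635,  0.08350219]), 'moment': array([ 0.00029088, -0.0219368 , -0.05520067]), 'grip_width': 85.62511316593248}
```

View pics/s.png

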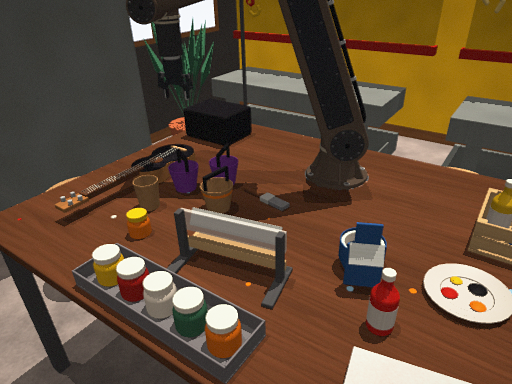

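View pics/t.png

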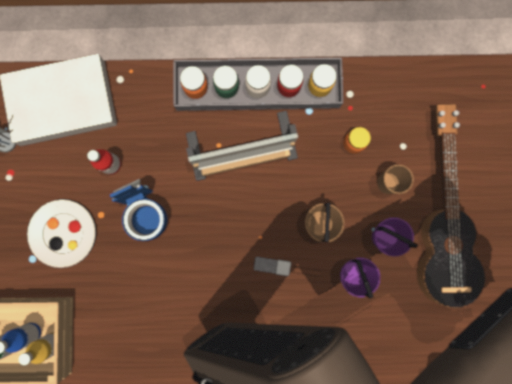

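Scene: rack mid, blue holder at right (365,250), kraft pail at (217,190), purple look-alikes behind it. Top: holder (145,215), kraft pail (325,222), rack slanted at (245,150). Next I'll measure the yaws by fitting the model to the picture.

```bash
cat >> h.py <<'E'
def proj(c,P):
    q=(np.atleast_2d(P)-c['t'])@c['M']; K=c['intrinsics']
    v=np.c_[q[:,0],-q[:,1],-q[:,2]]
    if 'T_tool_cam' in c:
        rr=np.hypot(v[:,0],v[:,1]); th=np.arctan2(rr,v[:,2]); s=th/np.maximum(rr,1e-9)
        return np.c_[K[0][0]*v[:,0]*s+K[0][2],K[1][1]*v[:,1]*s+K[1][2]]
    p=v@np.array(K).T; return p[:,:2]/p[:,2:]
def pt(o,yaw,p):  # local points to world
    p=np.atleast_2d(np.array(p,float)); c,s=np.cos(yaw),np.sin(yaw)
    return np.c_[o[0]+c*p[:,0]-s*p[:,1],o[1]+s*p[:,0]+c*p[:,1],p[:,2]+(o[2] if len(o)>2 else 0)]
def draw(im,c,P,k,col,off=(0,0)):
    cv2.polylines(im,[np.int32((proj(c,P)-off)*k)],False,col,1,cv2.LINE_AA)
E
python3 - <<'E'
from h import *
c=cap('top')
s=robot.read_state(); print(R.from_rotvec(s['eef_rot']).as_matrix().round(3))
for n in ('rack','holder','pail'):
    for d in robot.silhouettes(n,c): 
        m=d['mask'].astype(np.uint8); print(n,d['score'],m.sum(),cv2.minAreaRect(cv2.findNonZero(m)))
x0,y0,w,h=95,105,260,150;k=3
im=cv2.resize(c['img'][y0:y0+h,x0:x0+w],None,fx=k,fy=k,interpolation=cv2.INTER_CUBIC)
off=(x0-.5+.5/k,)*1+(y0,)
for yaw,col in ((.14,(0,255,0)),(.2,(0,0,255))):
    o=(638,-7)
    draw(im,c,pt(o,yaw,[[-24,-130,142],[-24,130,142]]),k,col,off)
    draw(im,c,pt(o,yaw,[[0,-150,150],[0,150,150]]),k,col,off)
o=(454,281)
for yaw,col in ((.43,(0,255,0)),(.5,(0,0,255))):
    draw(im,c,pt(o,yaw,[[74,-30,190],[74,30,190],[82,30,190],[82,-30,190],[74,-30,190]]),k,col,off)
    draw(im,c,pt(o,yaw,[[107,-40,90],[107,40,90]]),k,col,off)
a=np.linspace(0,6.3,40);draw(im,c,pt(o,0,np.c_[59*np.cos(a),59*np.sin(a),85+0*a]),k,(0,255,255),off)
o=(440,-228.5)
draw(im,c,pt(o,0,np.c_[54*np.cos(a),54*np.sin(a),90+0*a]),k,(0,255,255),off)
draw(im,c,pt(o,0,[[-53,0,140],[53,0,140]]),k,(0,255,0),off)
cv2.imwrite('pics/f.png',im)
E
```

```text
[[ 0.    -0.252  0.968]
 [-0.     0.968  0.252]
 [-1.    -0.     0.   ]]
rack 0.93 2985 ((241.83555603027344, 144.9782257080078), (49.67961502075195, 112.04647064208984), 77.40666961669922)
holder 0.83 2053 ((139.6682891845703, 211.11465454101562), (59.99516296386719, 43.582054138183594), 65.224853515625)
pail 0.79 1197 ((392.8000183105469, 237.10000610351562), (37.565940856933594, 38.9075813293457), 63.43495178222656)
pail 0.77 1305 ((359.10003662109375, 276.8000183105469), (41.14365005493164, 38.9075813293457), 26.56505012512207)
pail 0.67 1129 ((324.2500305175781, 222.25003051757812), (36.06244659423828, 38.18376159667969), 45.0)
```

View pics/f.png

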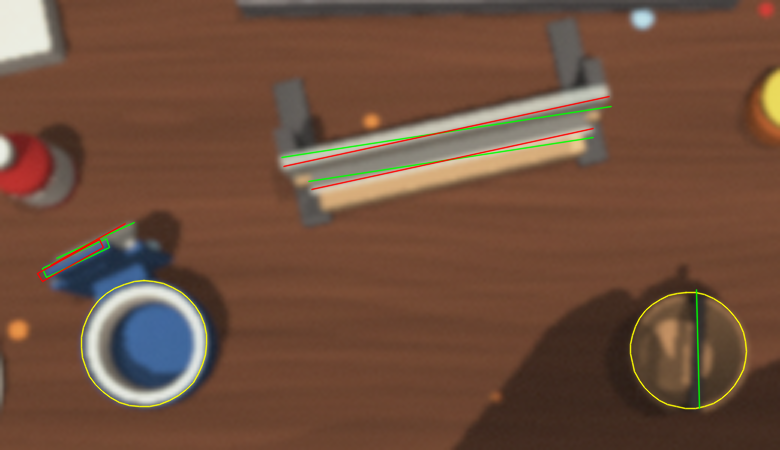

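Fit: rack yaw ≈ 0.205, holder yaw ≈ 0.47, pail bar ≈ along world x. Moving above the holder tab.

Emit:
send_rows(series=[[[1,1,0],0.46],[[1,1,0],0.46],[[1,1,0],0.46],[[1,1,0],0.46],[[1,1,0],0.46],[[1,1,0],0.46],[[1,1,0],0.46],[[1,1,0],0.46]], jaw=1)

```text
time_s: 2.4
ee_pos: [330.8, -492.3, 256.5]
eef_rot: [-0.432, 1.527, 0.431]
ft_force: [-0.1, -1.1, -0.4]
grip_width: 85.5
```

Emit:
send_rows(series=[[[1,1,0],0.46],[[1,1,0],0.46],[[1,1,0],0.46],[[1,1,0],0.46],[[1,1,0],0.46],[[1,1,0],0.46],[[1,1,0],0.46],[[1,1,0],0.46]])

```text
time_s: 3.2
ee_pos: [490.9, -332.3, 256.5]
eef_rot: [-0.66, 1.468, 0.66]
ft_force: [0.4, -0.5, 0.2]
grip_width: 85.5
```

Emit:
send_rows(series=[[[0,1,0],0.46],[[0,1,0],0.46],[[0,1,0],0.46],[[0,1,0],0.46],[[0,1,0],0.46],[[0,1,0],0.46],[[0,1,0],0.46],[[0,1,0],0.46]])

```text
time_s: 4.0
ee_pos: [490.1, -172.4, 256.5]
eef_rot: [-0.886, 1.382, 0.886]
ft_force: [1.2, -0.3, 0.0]
grip_width: 85.3
```

Emit:
send_rows(series=[[[0,1,0],0.46],[[0,1,0],0.46],[[0,1,0],0.46],[[0,1,0],0.46],[[0,1,0],0.46],[[0,1,0],0.46],[[0,1,0],0.46],[[0,1,0],0.46]])

```text
time_s: 4.8
ee_pos: [490.1, -12.4, 256.6]
eef_rot: [-1.108, 1.27, 1.108]
ft_force: [-0.3, 0.2, -0.6]
grip_width: 85.5
```

Emit:
send_rows(series=[[[0.1,1,0],0.46],[[0.1,1,0],0.46],[[0.1,1,0],0.46],[[0.1,1,0],0.46],[[0.1,1,0],0.46],[[0.1,1,0],0.46],[[0.1,1,0],0.46],[[0.1,1,0],0.46]])

```text
time_s: 5.6
ee_pos: [506.1, 147.7, 256.5]
eef_rot: [-1.324, 1.13, 1.324]
ft_force: [0.8, 0.3, 0.7]
grip_width: 85.6
```

Emit:
send_rows(series=[[[0.1,1,0],0.46],[[0.1,1,0],0.46],[[0.1,1,0],0.46],[[0.1,1,0],0.46],[[0.1,1,0],0.46],[[0.1,0.8,0],0.46],[[0.1,0.5,0],0.46],[[0.1,0.2,0],0.46]])

```text
time_s: 6.4
ee_pos: [522.2, 278.1, 256.0]
eef_rot: [-1.535, 0.959, 1.536]
ft_force: [-0.8, 0.4, 0.4]
grip_width: 85.5
```

Run:
```python
from h import *
c=cap('wrist'); A=R.from_rotvec(robot.read_state()['eef_rot']).as_matrix()
print(A.round(3), np.arctan2(A[1,1],A[0,1]), c['intrinsics'],c['T_tool_cam'])
t=cap('top')
for k in ('holder_tab','holder_rim','holder_strip','holder'): print(k,lm(k,c),lm(k,t))
o=(454,281);im=cv2.resize(c['img'],(768,576));k=1.5
for yaw,col in ((.47,(0,255,0)),):
    draw(im,c,pt(o,yaw,[[74,-30,190],[74,30,190],[82,30,190],[82,-30,190],[74,-30,190]]),k,col)
    draw(im,c,pt(o,yaw,[[107,-40,90],[107,40,90]]),k,col)
cv2.imwrite('pics/w.png',im)
```

```text
[[-0.    -0.898 -0.441]
 [-0.    -0.441  0.898]
 [-1.     0.    -0.   ]] -2.6854058083933823 [[297.31863964   0.         255.4421876 ]
 [  0.         297.31863964 189.9471063 ]
 [  0.           0.           1.        ]] [[ 8.24805604e-04  2.72475882e-01 -9.62162259e-01 -1.17980817e+02]
 [ 9.99999207e-01 -1.14036165e-03  5.34300632e-04 -1.69805416e-01]
 [-9.51628903e-04 -9.62161937e-01 -2.72476607e-01 -6.86189582e+01]
 [ 0.00000000e+00  0.00000000e+00  0.00000000e+00  1.00000000e+00]]
holder_tab [([525.9, 313.9, 172.3], 0.57)] [([523.6, 313.6, 170.1], 0.89)]
holder_rim [([454.2, 281.7, 85.1], 0.81)] [([453.9, 279.3, 83.2], 0.86)]
holder_strip [([548.7, 326.3, 89.6], 0.78)] [([549.9, 330.9, 92.0], 0.77)]
holder [([453.3, 283.2, 3.0], 0.59)] [([455.2, 283.9, -4.1], 0.65)]
```

View pics/w.png

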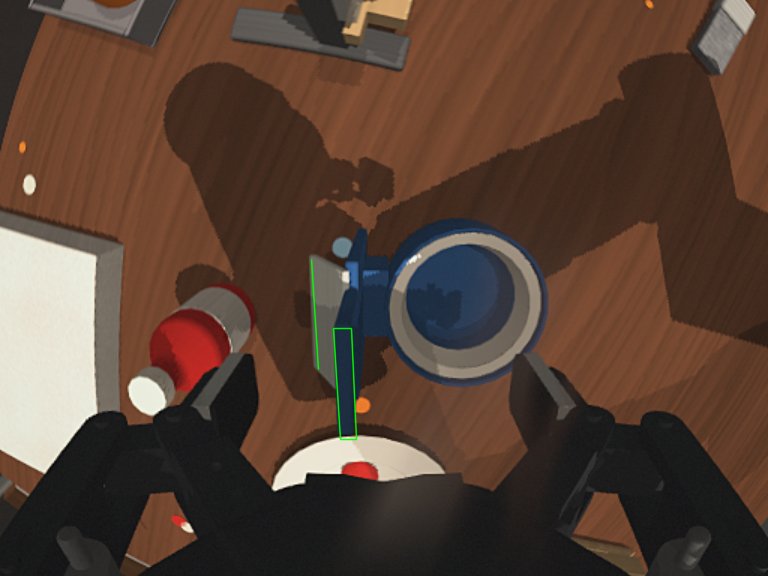

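Overlay agrees with holder at (454, 281), yaw 0.47: the tab sits at (345,380) between the open fingers and the bottle is clear at left.

Emit:
send_rows(series=[[[0.03,0.9,0],0.17],[[0.03,0.9,0],0],[[0,0.1,-0.5],0],[[0,0,-1],0],[[0,0,-1],0],[[0,0,-1],0],[[0,0,-0.4],0],[[0,0,0],0]])

```text
time_s: 7.7
ee_pos: [522.7, 314.6, 176.7]
eef_rot: [-1.543, 0.956, 1.544]
ft_force: [-0.2, 0.4, 0.2]
grip_width: 85.7
```

Emit:
send_rows(series=[[[0,0,0],0],[[0,0,0],0],[[0,0,0],0],[[0,0,0],0],[[0,0,0],0],[[0,0,0],0],[[0,0,0],0],[[0,0,0],0]], jaw=0, newtons=60)

```text
time_s: 8.5
ee_pos: [523.5, 315.0, 178.4]
eef_rot: [-1.542, 0.952, 1.542]
ft_force: [1.0, 0.1, -0.6]
grip_width: 7.5
```

Emit:
send_rows(series=[[[0,0,0.3],0],[[0,0,0.7],0],[[0,0,0.9],0],[[0,-0.3,0.9],0],[[0,-0.6,0.9],-0.2],[[0.2,-0.9,0.8],-0.2],[[0.2,-0.9,0],-0.2],[[0.2,-0.9,0],-0.2]])

```text
time_s: 9.3
ee_pos: [535.2, 241.7, 268.5]
eef_rot: [-1.496, 0.993, 1.497]
ft_force: [0.0, -0.0, -4.1]
grip_width: 7.1
```

Emit:
send_rows(series=[[[0.2,-1,0],-0.3],[[0.2,-1,0],-0.3],[[0.2,-1,0],-0.3],[[0.2,-1,0],-0.3],[[0.2,-1,0],-0.3],[[0.2,-1,0],-0.3],[[0.2,-1,0],-0.3],[[0.2,-1,0],-0.3]])

```text
time_s: 10.1
ee_pos: [566.7, 81.0, 267.0]
eef_rot: [-1.358, 1.107, 1.361]
ft_force: [0.2, -0.2, -4.4]
grip_width: 7.6
```

Emit:
send_rows(series=[[[0.2,-1,0],-0.1],[[0.2,-1,0],0],[[0.2,-0.9,0],0],[[0.2,-0.7,0],0],[[0.2,-0.5,0],0],[[0.2,-0.3,0],0],[[0,-0.1,0],0],[[0,0,0],0]])

```text
time_s: 10.9
ee_pos: [591.3, -7.1, 268.0]
eef_rot: [-1.355, 1.108, 1.355]
ft_force: [-1.4, 0.4, -4.5]
grip_width: 6.8
```

Run:
```python
from h import *
def show():
    s=robot.read_state(); A=R.from_rotvec(s['eef_rot']).as_matrix()
    print(s['ee_pos'].round(1), np.arctan2(A[1,1],A[0,1])%np.pi, s['ft_force'].round(1),s['grip_width'])
show()
c=cap('wrist'); t=cap('top'); s=cap('scene')
for k in ('cleat_top','holder_strip','holder_rim','holder_tab','rack','rack_home'): print(k,lm(k,c),lm(k,t),lm(k,s))
yaw=.205;o=(638.3,-8);im=cv2.resize(c['img'],(768,576));k=1.5
draw(im,c,pt(o,yaw,[[-24,-130,142],[-24,130,142]]),k,(0,255,0))
draw(im,c,pt(o,yaw,[[0,-150,150],[0,150,150]]),k,(0,0,255))
cv2.imwrite('pics/w2.png',im)
x0,y0,w,h=150,90,190,140;k=4
im=cv2.resize(t['img'][y0:y0+h,x0:x0+w],None,fx=k,fy=k,interpolation=cv2.INTER_CUBIC)
draw(im,t,pt(o,yaw,[[-24,-130,142],[-24,130,142]]),k,(0,255,0),(x0,y0))
draw(im,t,pt(o,yaw,[[0,-150,150],[0,150,150]]),k,(0,0,255),(x0,y0))
cv2.imwrite('pics/t2.png',im)
```

```text
[591.3  -7.1 268. ] 0.19974725322164755 [-1.4  0.4 -4.5] 6.808176237162278
cleat_top [] [] [([612.4, -14.9, 142.2], 0.79)]
holder_strip [([616.7, -4.0, 181.7], 0.86)] [] [([618.8, -5.7, 183.3], 0.66)]
holder_rim [([514.3, -24.1, 174.0], 0.85)] [([513.2, -20.6, 174.9], 0.94)] [([514.0, -22.8, 171.4], 0.76)]
holder_tab [([591.4, -8.2, 264.1], 0.92)] [([587.3, -4.9, 256.3], 0.72)] [([592.0, -8.9, 262.9], 0.95)]
rack [([640.4, -0.9, 2.9], 0.83)] [] [([637.7, -6.1, 0.1], 0.93)]
rack_home [([639.2, -1.1, 3.1], 0.72)] [] [([438.7, -234.8, 132.0], 0.58)]
```

View pics/w2.png

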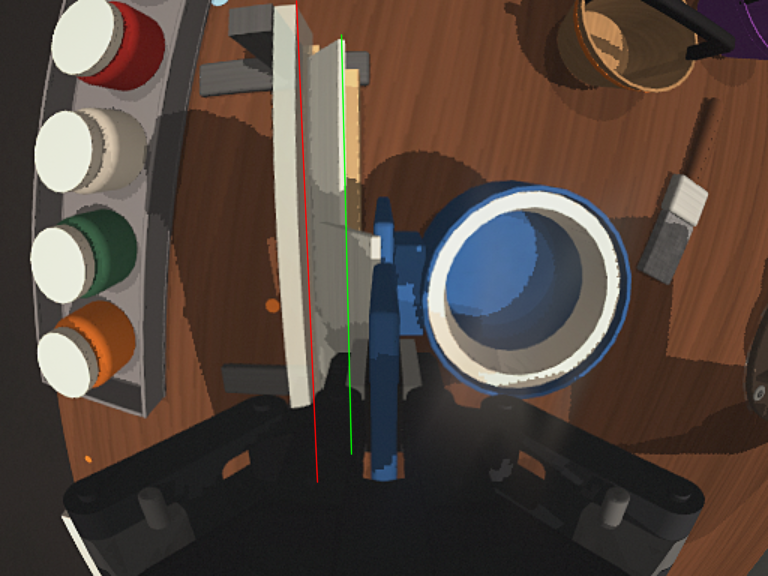

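View pics/t2.png

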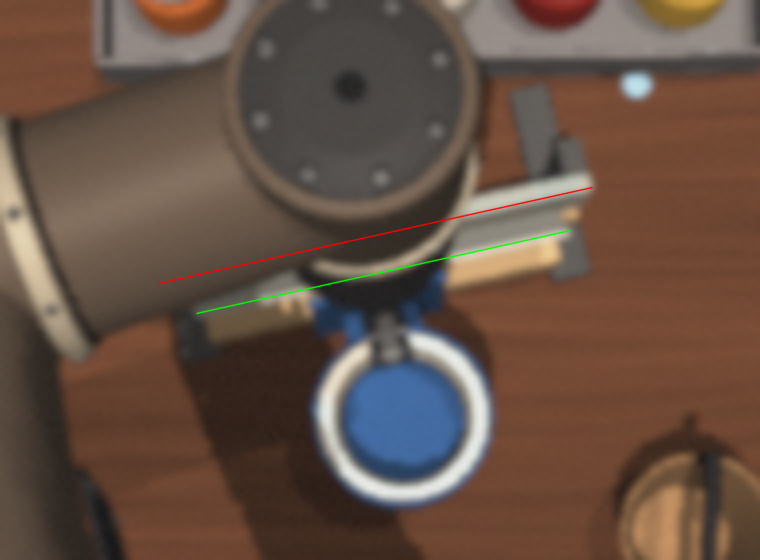

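Board and cleat lines coincide with the fit (within ~1 mm); the strip is about 13 mm in front of its hung line. Shift in, then lower to just above hung height.

Emit:
send_rows(series=[[[0.35,0.07,0],0.06],[[0,0,-0.7],0],[[0,0,-0.7],0],[[0,0,-0.5],0],[[0,0,-0.4],0],[[0,0,-0.3],0],[[0,0,-0.2],0],[[0,0,-0.1],0]])

```text
time_s: 12.75
ee_pos: [599.6, -5.6, 211.0]
eef_rot: [-1.36, 1.103, 1.357]
ft_force: [2.4, 0.3, -0.3]
grip_width: 7.3
```

```bash
cat >> h.py <<'E'
def show(o=(638.3,-8),yaw=.205):
    s=robot.read_state(); A=R.from_rotvec(s['eef_rot']).as_matrix()
    d=np.array(s['ee_pos'][:2])-o; u=np.array([np.cos(yaw),np.sin(yaw)])
    print(s['time_s'],s['ee_pos'].round(1), np.arctan2(A[1,1],A[0,1])%np.pi, s['ft_force'].round(1),s['grip_width'],'rack x',d@u,'rack y',d@[-u[1],u[0]])
E
python3 - <<'E'
from h import *
show()
E
```

```text
12.75 [599.6  -5.6 211. ] 0.20538242609024193 [ 2.4  0.3 -0.3] 7.333849972512882 rack x -37.41295278971834 rack y 10.222773628534748
```

Light contact on the cleat (4 N), consistent with being 5 mm in front at 7 mm height. Slide back and down diagonally, then release.

Emit:
send_rows(series=[[[0.1,0.02,0],0],[[0.05,0.01,-0.1],0],[[0.05,0.01,-0.1],0],[[0.03,0.01,-0.08],0],[[0,0,-0.05],0],[[0,0,0],0]])

```text
time_s: 13.35
ee_pos: [603.7, -4.7, 204.1]
eef_rot: [-1.359, 1.104, 1.357]
ft_force: [4.3, 0.0, -2.1]
grip_width: 7.4
```

Run:
```python
from h import *
show()
c=cap('scene');w=cap('wrist')
for k in ('holder','holder_rim','holder_tab'): print(k,lm(k,c),lm(k,w))
```

```text
13.35 [603.7  -4.7 204.1] 0.20509362570698597 [ 4.3  0.  -2.1] 7.399830158248136 rack x -33.21528453898991 rack y 10.30604575789757
holder [([525.6, -22.8, 25.2], 0.77)] [([526.8, -20.5, 28.0], 0.78)]
holder_rim [([527.5, -22.4, 108.6], 0.79)] [([529.9, -23.8, 110.9], 0.85)]
holder_tab [([604.2, -7.7, 197.8], 0.72), ([612.4, -11.2, 140.7], 0.66)] [([606.7, -6.2, 197.3], 0.79), ([631.8, -2.2, 114.0], 0.58)]
```

Within a millimetre of home; release and rise.

Emit:
send_rows(series=[[[0,0,0],0],[[0,0,0],0],[[0,0,0],0],[[0,0,0],0],[[0,0,0],0],[[0,0,0],0]], jaw=1)

```text
time_s: 14.35
ee_pos: [602.8, -4.8, 203.7]
eef_rot: [-1.358, 1.105, 1.359]
ft_force: [-0.5, -0.3, -0.3]
grip_width: 85.8
```

Emit:
send_rows(series=[[[0,0,0.3],0],[[0,0,0.7],0],[[0,0,1],0],[[0,0,1],0],[[-1,0,1],0],[[-1,0,0],0],[[-1,0,0],0],[[-1,0,0],0]])

```text
time_s: 15.15
ee_pos: [522.4, -4.8, 285.2]
eef_rot: [-1.359, 1.104, 1.357]
ft_force: [0.2, 1.3, 0.5]
grip_width: 85.4
```

Run:
```python
from h import *
show()
s=cap('scene');w=cap('wrist')
for k in ('holder','holder_rim','holder_tab','cleat_top','pail','pail_grip'): print(k,lm(k,s),lm(k,w))
x0,y0,w_,h=150,170,200,150;k=4
im=cv2.resize(s['img'][y0:y0+h,x0:x0+w_],None,fx=k,fy=k,interpolation=cv2.INTER_CUBIC)
yaw=.205;o=pt((638.3,-8),yaw,[[-110.5,10.3,25]])[0]
draw(im,s,pt(o,yaw,[[74,-30,190],[74,30,190],[82,30,190],[82,-30,190],[74,-30,190]]),k,(0,255,0),(x0,y0))
a=np.linspace(0,6.3,40);draw(im,s,pt(o,0,np.c_[59*np.cos(a),59*np.sin(a),85+0*a]),k,(0,255,255),(x0,y0))
cv2.imwrite('pics/s3.png',im); print(o)
```

```text
15.15 [522.4  -4.8 285.2] 0.20478745850298496 [0.2 1.3 0.5] 85.38362450398203 rack x -112.84946336470223 rack y 26.689098538071512
holder [([525.3, -26.3, 27.2], 0.72), ([526.5, -21.3, 107.5], 0.32)] [([531.9, -22.6, 31.0], 0.71)]
holder_rim [([525.2, -25.0, 110.1], 0.68)] [([528.5, -25.5, 107.9], 0.55)]
holder_tab [([604.9, -5.5, 197.2], 0.74)] [([607.2, -5.5, 199.9], 0.58)]
cleat_top [([613.7, -16.0, 142.2], 0.73)] []
pail [([440.8, -229.0, 1.7], 0.79), ([285.9, -328.0, 4.2], 0.66), ([398.5, -423.8, 1.7], 0.57)] [([437.3, -229.2, 0.7], 0.74)]
pail_grip [([286.0, -326.6, 134.8], 0.95), ([443.1, -236.1, 131.0], 0.79), ([401.6, -423.0, 130.2], 0.74)] [([528.6, -24.2, 110.1], 0.45)]
[528.01701946 -20.40984303  25.        ]
```

View pics/s3.png

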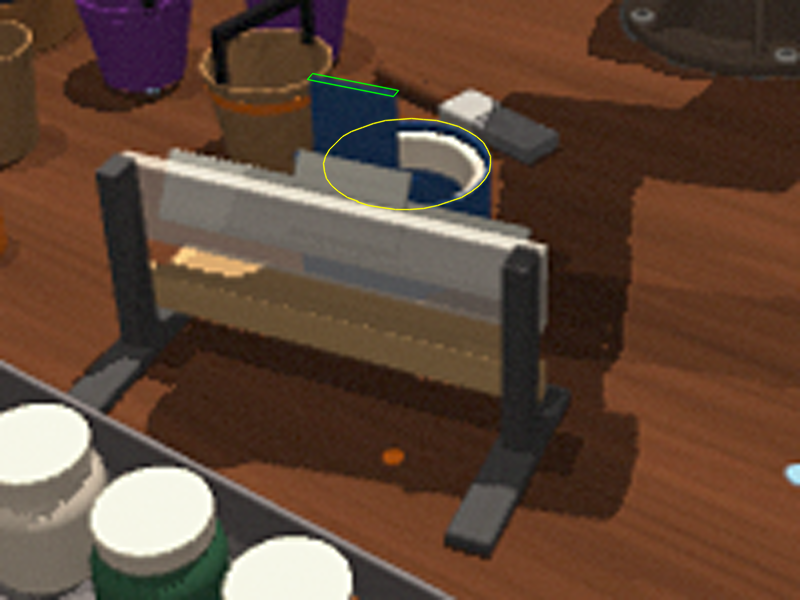

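Holder hangs parallel and home (tab overlay at (350,85) matches). Now the pail.

Emit:
send_rows(series=[[[-0.25,-0.7,0],-1],[[-0.25,-0.7,0],-1],[[-0.25,-0.7,0],-1],[[-0.25,-0.7,0],-1],[[-0.25,-0.7,0],-1],[[-0.25,-0.7,0],-1],[[-0.25,-0.7,0],-1],[[-0.25,-0.7,0],-1]])

```text
time_s: 16.65
ee_pos: [482.7, -117.4, 283.7]
eef_rot: [-0.88, 1.385, 0.88]
ft_force: [0.5, -0.4, -0.6]
grip_width: 85.6
```

Emit:
send_rows(series=[[[-0.25,-0.7,0],-1],[[-0.25,-0.7,0],-1],[[-0.25,-0.7,0],-1],[[-0.25,-0.7,0],-1],[[-0.25,-0.7,0],-1],[[-0.25,-0.7,0],-1],[[-0.25,-0.7,0],-1],[[-0.1,-0.4,0],-1]])

```text
time_s: 17.45
ee_pos: [445.5, -223.6, 283.7]
eef_rot: [-0.386, 1.536, 0.386]
ft_force: [-0.2, -0.9, 0.8]
grip_width: 85.1
```

Emit:
send_rows(series=[[[0,-0.2,-0.3],-1],[[0,0,-0.5],-1],[[0,0,-0.5],-1],[[0,0,-0.2],-1],[[0,0,0],-1],[[0,0,0],-1],[[0,0,0],-0.2]])

```text
time_s: 18.15
ee_pos: [445.9, -226.8, 253.6]
eef_rot: [0.002, 1.571, -0.002]
ft_force: [0.7, -0.2, 0.1]
grip_width: 85.5
```

Run:
```python
from h import *
show()
s=cap('scene');w=cap('wrist')
for k in ('pail','pail_grip','pail_band'): print(k,lm(k,s),lm(k,w))
im=cv2.resize(w['img'],(768,576));k=1.5
o=(440.3,-229);a=np.linspace(0,6.3,40)
draw(im,w,pt(o,0,np.c_[54*np.cos(a),54*np.sin(a),90+0*a]),k,(0,255,255))
for y,c in ((0,(0,255,0)),):
    draw(im,w,pt(o,y,[[-53,6,140],[53,6,140],[53,-6,140],[-53,-6,140],[-53,6,140]]),k,c)
cv2.imwrite('pics/w4.png',im)
```

```text
18.15 [ 445.9 -226.8  253.6] 1.5686904975806315 [ 0.7 -0.2  0.1] 85.468786857843 rack x -232.8806942589382 rack y -175.08107118854528
pail [([395.8, -427.6, 3.7], 0.91), ([439.9, -230.4, 3.3], 0.82), ([283.8, -326.2, -2.7], 0.76)] [([285.1, -322.0, 0.6], 0.98), ([440.0, -229.3, 0.4], 0.85), ([396.7, -419.5, 2.9], 0.75), ([530.2, -20.7, 28.5], 0.28)]
pail_grip [([398.1, -424.0, 131.7], 0.89), ([287.5, -325.2, 132.0], 0.88), ([440.1, -231.5, 131.1], 0.74)] [([287.6, -320.8, 130.4], 0.93), ([399.3, -422.8, 130.4], 0.9)]
pail_band [([396.9, -428.5, 65.0], 0.83), ([438.2, -228.0, 69.0], 0.77), ([290.0, -326.6, 67.0], 0.68), ([613.8, -14.4, 140.6], 0.24)] [([284.8, -326.2, 70.0], 0.95), ([397.5, -421.2, 61.7], 0.91), ([439.1, -233.7, 67.3], 0.63)]
```

View pics/w4.png

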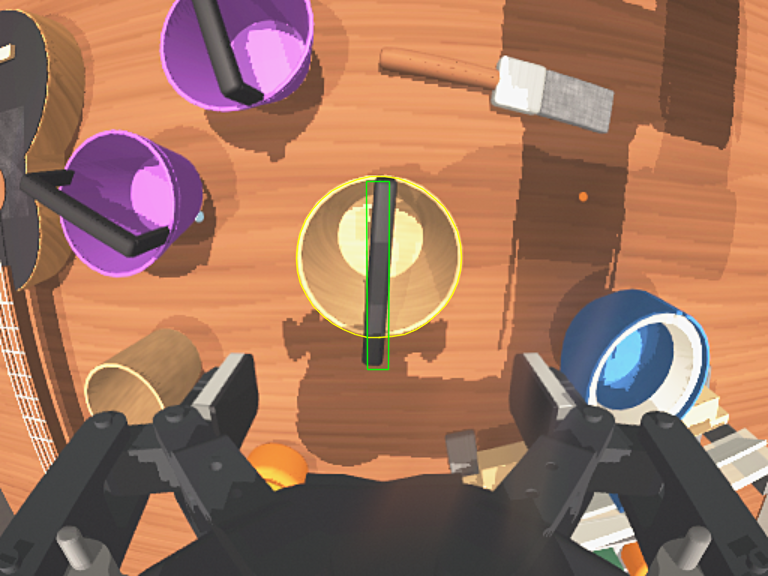

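Rim overlay matches; the bar at (379,272) is turned about -0.06. Grasp it.

Emit:
send_rows(series=[[[-0.28,-0.11,0],-0.75],[[0,0,-0.9],0],[[0,0,-1],0],[[0,0,-1],0],[[0,0,-1],0],[[0,0,-1],0],[[0,0,-0.6],0],[[0,0,-0.3],0]])

```text
time_s: 19.35
ee_pos: [439.9, -228.9, 136.7]
eef_rot: [0.047, 1.572, -0.047]
ft_force: [-0.5, 0.5, -0.4]
grip_width: 85.7
```

Emit:
send_rows(series=[[[0,0,0],0],[[0,0,0],0],[[0,0,0],0],[[0,0,0],0],[[0,0,0],0],[[0,0,0],0],[[0,0,0],0],[[0,0,0],0]], jaw=0, newtons=60)

```text
time_s: 20.15
ee_pos: [440.8, -229.2, 138.2]
eef_rot: [0.047, 1.569, -0.048]
ft_force: [-0.2, -1.1, 4.7]
grip_width: 11.1
```

Run:
```python
from h import *
show()
s=cap('top')
for k in ('pail','pail_grip','holder_rim','holder'): print(k,lm(k,s))
```

```text
20.15 [ 440.8 -229.2  138.2] 1.5106690565368537 [-0.2 -1.1  4.7] 11.073614351910642 rack x -238.44854733839676 rack y -176.39131901990254
pail [([396.9, -422.6, -7.1], 0.87), ([285.1, -325.6, -1.6], 0.72), ([681.5, -337.5, -1.3], 0.27)]
pail_grip [([393.5, -418.3, 133.3], 0.75), ([284.6, -325.1, 126.7], 0.57)]
holder_rim [([529.2, -20.6, 110.4], 0.57), ([618.0, -9.9, 141.4], 0.32)]
holder [([528.6, -19.0, 24.1], 0.56)]
```

Gripped (11 mm). Lift and carry over the holder.

Emit:
send_rows(series=[[[0,0,0.4],0],[[0,0,0.8],0],[[0,0,1],0],[[0,0,1],0],[[0,0,1],0],[[0,0,1],0],[[0,0,1],0],[[0.1,0.3,0.9],0]])

```text
time_s: 21.2
ee_pos: [441.5, -222.8, 280.3]
eef_rot: [0.049, 1.572, -0.047]
ft_force: [1.0, -0.5, -2.9]
grip_width: 10.9
```

Emit:
send_rows(series=[[[0.3,0.7,0.4],0],[[0.4,1,0],0],[[0.45,1,0],0],[[0.45,1,0],0],[[0.45,1,0],0],[[0.45,1,0],0],[[0.45,1,0],0],[[0.45,1,0],0]])

```text
time_s: 22.0
ee_pos: [509.8, -67.9, 287.2]
eef_rot: [0.048, 1.572, -0.047]
ft_force: [0.2, 0.1, -1.7]
grip_width: 10.8
```

Emit:
send_rows(series=[[[0.45,1,0],0],[[0.4,0.8,0],0],[[0.3,0.4,0],0],[[0.1,0.1,0],0],[[0,0,0],0],[[0,0,0],0]])

```text
time_s: 22.6
ee_pos: [535.0, -23.6, 287.6]
eef_rot: [0.048, 1.571, -0.048]
ft_force: [0.5, -0.2, -2.1]
grip_width: 11.0
```

Run:
```python
from h import *
show()
w=cap('wrist');t=cap('top');s=cap('scene')
for k in ('holder_rim','holder','holder_tab','pail','pail_grip','pail_band'): print(k,lm(k,w)[:2],lm(k,t)[-2:],lm(k,s)[:3])
im=cv2.resize(w['img'],(768,576));k=1.5;a=np.linspace(0,6.3,60)
draw(im,w,pt((528,-21.5,25),0,np.c_[59*np.cos(a),59*np.sin(a),85+0*a]),k,(0,255,255))
p=robot.read_state()['ee_pos']
draw(im,w,pt((p[0],p[1],p[2]-138),0,np.c_[54*np.cos(a),54*np.sin(a),90+0*a]),k,(0,255,0))
cv2.imwrite('pics/w5.png',im)
```

```text
22.6 [535.  -23.6 287.6] 1.509881216010724 [ 0.5 -0.2 -2.1] 11.025024955587066 rack x -104.33857770630621 rack y 5.800908844771403
holder_rim [([625.8, 400.8, 3.2], 0.49)] [([527.3, -22.1, 109.6], 0.74)] [([526.5, -23.0, 109.1], 0.61)]
holder [] [([528.5, -16.0, 21.6], 0.62)] [([525.6, -25.5, 24.6], 0.95)]
holder_tab [] [] [([601.3, -7.9, 196.5], 0.62), ([556.6, -439.4, 0.7], 0.17)]
pail [([531.9, -23.0, 147.6], 0.92), ([398.3, -422.0, 0.2], 0.92)] [([533.3, -24.5, 147.9], 0.91), ([398.4, -418.9, -3.9], 0.71)] [([284.6, -326.4, 1.7], 0.93), ([536.0, -24.7, 152.1], 0.87), ([396.9, -424.9, 3.7], 0.75)]
pail_grip [([288.9, -319.2, 128.5], 0.87), ([533.8, -25.4, 283.3], 0.71)] [([530.8, -21.0, 274.4], 0.69), ([285.6, -325.3, 126.0], 0.64)] [([284.8, -327.2, 130.6], 0.9), ([534.9, -27.3, 279.7], 0.81), ([398.7, -422.4, 131.1], 0.68)]
pail_band [([533.6, -25.5, 217.8], 0.95), ([285.4, -325.4, 69.5], 0.61)] [([280.7, -324.7, 66.9], 0.6), ([531.6, -24.7, 210.4], 0.55)] [([534.6, -23.4, 218.4], 0.9), ([288.5, -324.9, 67.8], 0.67), ([392.5, -425.1, 65.2], 0.64)]
```

View pics/w5.png

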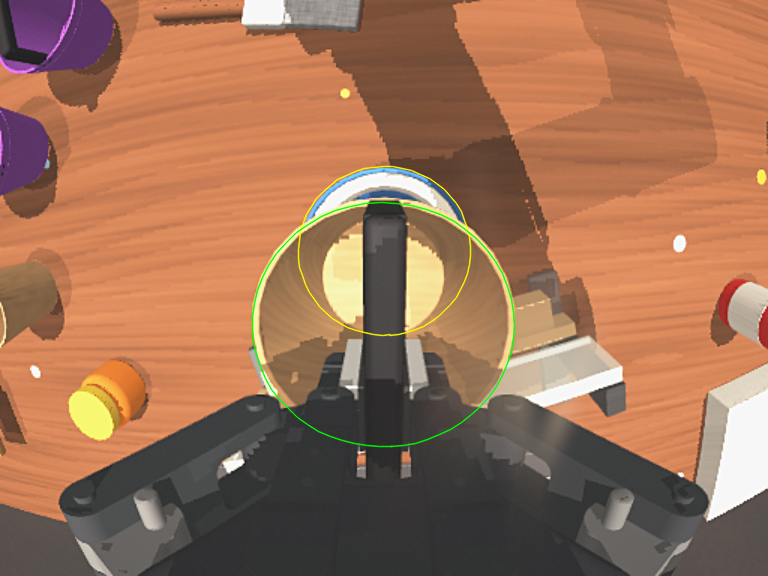

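Pail hangs upright on the TCP axis; holder rim centre about (527.5,-22). Align and lower to just above contact.

Emit:
send_rows(series=[[[-0.37,0.08,0],0],[[0,0,-0.6],0],[[0,0,-0.8],0],[[0,0,-0.8],0],[[0,0,-0.8],0],[[0,0,-0.6],0],[[0,0,-0.4],0],[[0,0,-0.2],0]])

```text
time_s: 24.45
ee_pos: [527.9, -21.4, 203.0]
eef_rot: [0.047, 1.571, -0.048]
ft_force: [0.0, 0.7, -1.6]
grip_width: 10.8
```

Emit:
send_rows(series=[[[0,0,0],0],[[0,0,0],0],[[0,0,-0.1],0]])

```text
time_s: 24.75
ee_pos: [528.3, -21.3, 202.4]
eef_rot: [0.048, 1.569, -0.047]
ft_force: [-0.2, -0.3, -2.4]
grip_width: 11.1
```

Run:
```python
from h import *
show()
t=cap('top');s=cap('scene')
for k in ('holder_rim','holder','pail','pail_band'): print(k,lm(k,t),lm(k,s))
```

```text
24.75 [528.3 -21.3 202.4] 1.5104987005900732 [-0.2 -0.3 -2.4] 11.07638698666643 rack x -110.38364098269949 rack y 9.394972551249689
holder_rim [] [([525.5, -24.1, 110.2], 0.8)]
holder [([531.0, -16.9, 24.4], 0.45)] [([527.2, -24.4, 24.9], 0.57)]
pail [([396.0, -418.9, -3.9], 0.67), ([527.7, -20.8, 66.8], 0.63), ([282.5, -322.0, -3.8], 0.61)] [([286.4, -326.1, 1.2], 0.96), ([528.2, -23.1, 65.2], 0.78), ([397.5, -423.9, 3.5], 0.74)]
pail_band [([528.6, -21.3, 127.6], 0.8), ([283.3, -327.1, 65.6], 0.77), ([395.4, -422.5, 65.3], 0.59)] [([527.6, -19.2, 128.3], 0.65), ([396.9, -426.3, 67.2], 0.65), ([286.7, -324.5, 67.7], 0.64)]
```

Emit:
send_rows(series=[[[0,0,-0.2],0],[[0,0,-0.15],0],[[0,0,-0.1],0],[[0,0,0],0]])

```text
time_s: 25.65
ee_pos: [528.7, -21.4, 192.9]
eef_rot: [0.047, 1.569, -0.047]
ft_force: [3.9, -0.2, -0.6]
grip_width: 11.1
```

Emit:
send_rows(series=[[[0,0,-0.05],0],[[0,0,-0.05],0]])

```text
time_s: 25.85
ee_pos: [528.9, -21.4, 191.4]
eef_rot: [0.047, 1.568, -0.047]
ft_force: [5.3, -2.9, 1.6]
grip_width: 10.8
```

Emit:
send_rows(series=[[[0,0,-0.05],0],[[0,0,-0.05],0]])

```text
time_s: 26.05
ee_pos: [529.1, -21.5, 189.7]
eef_rot: [0.047, 1.568, -0.047]
ft_force: [4.6, -3.2, 3.5]
grip_width: 11.4
```

Lateral force shows the pail leans on the front-left side of the ring; centre it by following the force.

Emit:
send_rows(series=[[[0.05,-0.04,0],0],[[0.03,-0.02,0],0],[[0,0,0],0],[[0,0,0],0]])

```text
time_s: 26.45
ee_pos: [529.7, -22.3, 188.8]
eef_rot: [0.048, 1.57, -0.047]
ft_force: [3.4, 1.9, 2.6]
grip_width: 10.9
```

Emit:
send_rows(series=[[[0,0,-0.05],0],[[0,0,-0.05],0]])

```text
time_s: 26.65
ee_pos: [529.7, -22.4, 186.8]
eef_rot: [0.048, 1.57, -0.047]
ft_force: [3.5, 1.5, 3.8]
grip_width: 10.9
```

Run:
```python
from h import *
show();
t=cap('top');s=cap('scene');w=cap('wrist')
show()
for k in ('holder_rim','holder','pail','pail_band'): print(k,lm(k,t),lm(k,s),lm(k,w))
```

```text
26.65 [529.7 -22.4 186.8] 1.5105367700507466 [3.5 1.5 3.8] 10.860151115006172 rack x -109.26236835102756 rack y 8.055502133199521
26.8 [529.6 -22.4 186.6] 1.5104831293536167 [3.6 2.7 1.4] 10.783693145546176 rack x -109.35125386644447 rack y 8.00799531482633
holder_rim [([557.7, -437.0, -2.4], 0.45)] [] []
holder [([528.9, -19.3, 22.2], 0.5)] [([529.1, -24.7, 25.0], 0.98)] []
pail [([396.9, -417.3, -4.6], 0.9), ([284.3, -327.0, -1.0], 0.87), ([528.1, -24.1, 48.2], 0.53)] [([532.3, -24.1, 49.1], 0.84), ([284.2, -325.9, -0.8], 0.7), ([397.1, -427.9, 2.9], 0.56)] [([528.7, -21.2, 44.1], 0.89), ([285.1, -323.0, 0.4], 0.7), ([526.8, -20.3, 179.3], 0.22)]
pail_band [([531.8, -23.3, 112.2], 0.88), ([400.4, -424.5, 65.3], 0.78), ([285.3, -325.7, 66.9], 0.76), ([556.0, -438.2, -2.4], 0.25)] [([394.0, -427.7, 65.3], 0.97), ([529.8, -21.7, 115.8], 0.96), ([284.1, -324.9, 66.9], 0.94), ([615.8, -12.7, 141.0], 0.64)] []
```

Sliding force ~6 N as expected; pail origin ≈ 23.5 mm above the holder's. Go ~5 mm further and check by picture.

Emit:
send_rows(series=[[[0.03,0.02,0],0],[[0,0,-0.05],0],[[0,0,-0.05],0],[[0,0,-0.05],0],[[0,0,-0.05],0],[[0,0,-0.05],0],[[0,0,0],0]])

```text
time_s: 28.1
ee_pos: [529.8, -22.3, 181.4]
eef_rot: [0.047, 1.571, -0.048]
ft_force: [2.1, 2.3, 1.2]
grip_width: 10.9
```

Run:
```python
from h import *
t=cap('top');s=cap('scene');w=cap('wrist')
show()
for k in ('holder_rim','holder','pail','pail_band'): print(k,lm(k,t),lm(k,s),lm(k,w))
x0,y0,w_,h=190,150,100,75;k=8
im=cv2.resize(s['img'][y0:y0+h,x0:x0+w_],None,fx=k,fy=k,interpolation=cv2.INTER_CUBIC)
o=(529.5,-22);a=np.linspace(0,6.3,60)
draw(im,s,pt(o,0,np.c_[59*np.cos(a),59*np.sin(a),110+0*a]),k,(0,255,255),(x0,y0))
draw(im,s,pt(o,0,np.c_[54*np.cos(a),54*np.sin(a),133+0*a]),k,(0,255,0),(x0,y0))
cv2.imwrite('pics/s6.png',im)
```

```text
28.25 [529.8 -22.3 181.4] 1.5102353010915022 [1.4 1.5 0.9] 10.894339634870503 rack x -109.11558528595815 rack y 8.074854171675378
holder_rim [([555.3, -437.7, -0.4], 0.21)] [([630.2, 396.3, -2.7], 0.38)] []
holder [([530.0, -17.4, 26.2], 0.53), ([556.5, -437.9, -0.9], 0.18)] [([529.0, -25.7, 27.0], 0.88), ([529.9, -24.1, 45.3], 0.74)] []
pail [([527.8, -23.7, 43.5], 0.74), ([284.0, -324.1, 2.5], 0.56)] [([529.8, -17.1, 46.6], 0.98), ([396.3, -429.0, 3.7], 0.94), ([608.2, -9.4, 195.7], 0.58), ([283.6, -327.4, -0.7], 0.56)] [([529.2, -22.4, 42.1], 0.82), ([284.8, -321.9, 2.6], 0.78)]
pail_band [([282.8, -325.5, 67.8], 0.94), ([399.5, -423.8, 65.6], 0.78), ([528.2, -21.9, 110.8], 0.66)] [([395.7, -426.0, 65.1], 0.88), ([287.7, -325.8, 69.2], 0.69)] [([527.3, -24.4, 108.0], 0.78)]
```

View pics/s6.png

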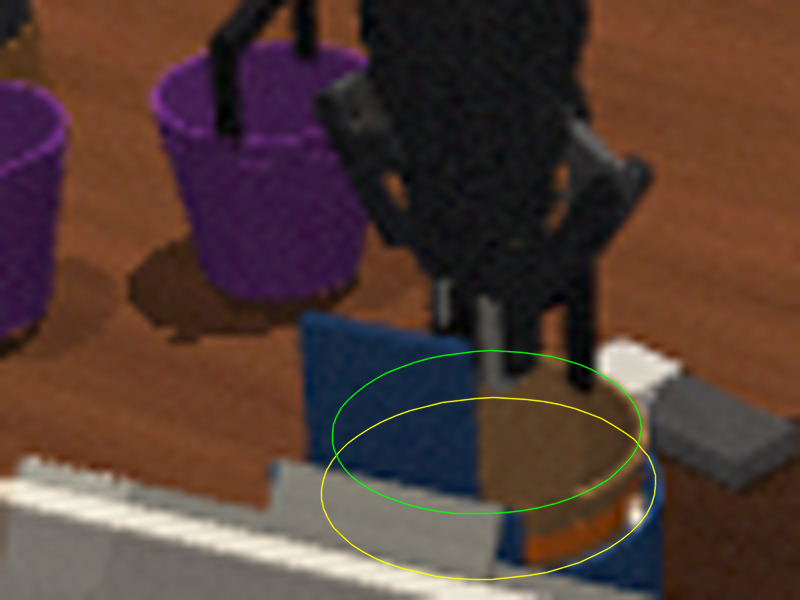

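Pail ~18 mm above the holder's origin; the orange band (580,530) emerges right at the blue rim. Release and rise.

Emit:
send_rows(series=[[[0,0,0],0],[[0,0,0],0],[[0,0,0],0],[[0,0,0],0],[[0,0,0],0],[[0,0,0],0]], jaw=1)

```text
time_s: 29.45
ee_pos: [530.1, -22.2, 181.7]
eef_rot: [0.047, 1.57, -0.047]
ft_force: [0.5, 0.2, 0.0]
grip_width: 85.6
```

Emit:
send_rows(series=[[[0,0,0.3],0],[[0,0,0.8],0],[[0,0,1],0],[[0,0,1],0],[[0,0,1],0],[[-0.5,0,1],0],[[-1,0,1],0],[[-1,0,0.2],0]])

```text
time_s: 30.25
ee_pos: [480.6, -22.2, 310.4]
eef_rot: [0.048, 1.567, -0.047]
ft_force: [0.5, -0.3, -0.5]
grip_width: 84.9
```

Emit:
send_rows(series=[[[-1,0,0],0],[[-1,0,0],0],[[-0.5,0,0],0],[[0,0,0],0],[[0,0,0],0]])

```text
time_s: 30.75
ee_pos: [430.7, -22.0, 308.1]
eef_rot: [0.047, 1.569, -0.047]
ft_force: [0.9, -0.1, -0.3]
grip_width: 85.6
```

Run:
```python
from h import *
show()
t=cap('top');s=cap('scene');w=cap('wrist')
for k in ('holder_rim','holder','pail','pail_band','pail_grip','kraft_cup','paint_jar','red_bottle'): print(k,lm(k,t),lm(k,s),lm(k,w))
im=cv2.resize(w['img'],(768,576));k=1.5;a=np.linspace(0,6.3,60)
o=(529.5,-22)
draw(im,w,pt(o,0,np.c_[59*np.cos(a),59*np.sin(a),110+0*a]),k,(0,255,255))
draw(im,w,pt(o,0,np.c_[54*np.cos(a),54*np.sin(a),133+0*a]),k,(0,255,0))
cv2.imwrite('pics/w7.png',im)
```

```text
30.75 [430.7 -22.  308.1] 1.5107642832568862 [ 0.9 -0.1 -0.3] 85.6157114911627 rack x -206.12823937680102 rack y 28.527294605688507
holder_rim [] [] []
holder [] [([528.6, -27.6, 23.8], 0.56)] [([529.2, -22.2, 27.5], 0.93)]
pail [([527.8, -24.8, 40.1], 0.91), ([281.7, -325.2, -2.7], 0.76), ([396.0, -417.8, -3.0], 0.69)] [([284.2, -328.9, 2.3], 0.92), ([529.9, -20.2, 45.7], 0.89), ([632.1, -3.1, 117.7], 0.73), ([394.7, -425.1, 4.6], 0.67)] [([285.0, -323.3, 0.7], 0.83), ([529.1, -19.5, 44.8], 0.68), ([397.1, -424.7, 1.9], 0.68)]
pail_band [([285.0, -327.4, 65.2], 0.87), ([529.8, -22.7, 106.4], 0.7), ([395.6, -425.2, 64.9], 0.58)] [([527.9, -19.4, 114.6], 0.93), ([285.0, -325.9, 68.1], 0.64)] [([283.8, -323.5, 66.8], 0.93), ([395.7, -420.6, 67.8], 0.85), ([530.5, -22.5, 110.6], 0.77)]
pail_grip [([393.3, -420.6, 131.1], 0.8), ([528.2, -22.3, 168.8], 0.67), ([287.1, -324.8, 126.0], 0.59)] [([532.7, -22.9, 174.2], 0.95), ([289.8, -328.2, 132.6], 0.93), ([399.4, -421.8, 131.1], 0.55)] [([529.2, -20.2, 174.2], 0.96), ([287.2, -316.7, 130.7], 0.57)]
kraft_cup [([554.3, -433.6, -1.7], 0.64)] [([557.3, -435.8, -0.3], 0.76), ([614.0, -13.1, 140.3], 0.23)] [([556.1, -433.1, 0.2], 0.75)]
paint_jar [([679.0, -340.0, -1.9], 0.7)] [([682.6, -341.3, -1.9], 0.97)] []
red_bottle [([628.1, 397.7, 1.8], 0.78)] [([628.1, 395.6, -2.2], 0.95), ([524.8, -25.4, 25.8], 0.24)] [([624.8, 396.5, 4.7], 0.87)]
```

View pics/w7.png

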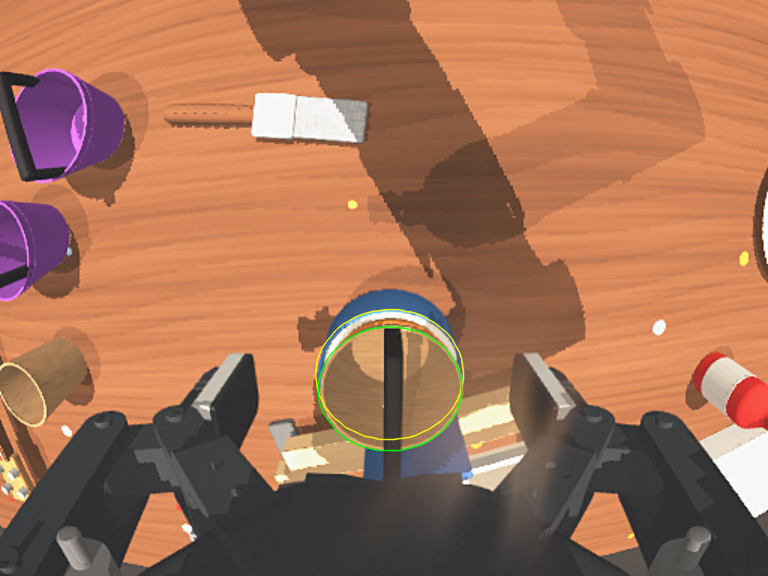

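The pail rim overlay (z 133) and holder rim overlay (z 110) both match at (390,380), concentric and upright. Handing in.

```bash
python3 -c "
from cell import robot
print(robot.finish_job())"
```

```text
the job is handed in; nothing more can be done
None
```

The blue holder is hanging on the cleat and the kraft-brown pail is pressed into it. I let go, backed the arm clear and handed the job in at about 31 s of the 67 s limit. `finish_job` gives no verdict, so the figures below are my own last checks.

- **Holder:** it hangs parallel to the rack. By the arm and picture overlays it is about 1 mm from home.
- **Pail:** its origin is about 18 mm above the holder's by arm height, and the networks put it at 15–21 mm. It is centred to about 2 mm, and the rim overlays are concentric and upright. The net upward force while pressing peaked at about 6 N.
- **Band:** the networks put its lower edge at 106–115 mm, with the rim at 110 mm. That spread is wider than I would like, but arm height and the overlay both agree with level.
- **Bystanders:** the brown cup, orange jar and red bottle are where they started, within measuring error (about 4 mm).
- **Off-centre entry:** the pail first touched the ring about 1–2 mm off-centre, with a side force of about 5 N. I moved it across before pressing further.

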